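# Lift the egg rack out of its pot and hold it to drain

## Robot

A 7-joint arm with a two-finger parallel gripper is mounted at the origin on the work surface. World frame = base frame: x ahead of the robot, y to its left, z up, the work surface at z = 0. Lengths are in m, angles in degrees, forces in N, time in s.
With the tool pointing down it reaches from about 0.425 to 0.875 m from the base axis. Payload 4.7 kg.
Tool frame: the origin (TCP) lies between the finger pads, 19 mm behind the fingertips; this is the grasp point; z points along the fingers, y is the line along which they close (so a half turn about z gives the same grasp; the last joint's range is limited). The gripper opens to 87 mm and grips with 3 to 60 N. Pads are 19 mm wide; open, the fingers measure 117 mm over their backs; the gripper's body (75 mm by 190 mm) begins 51 mm behind the grasp point.
Start: joints at [66.469, 18.392, -4.016, 83.108, 1.295, 78.541, -3.26], TCP at [0.268, -0.592, 0.241] pointing down, gripper open.
Joint ranges: [-163.93, 163.93], [-17.29, 119.83], [-79.2, 71.16], [3.27, 140.29], [-89.18, 269.18], [5.43, 117.66], [-154.24, 154.24]. Speed limits (degrees/s): [147.25, 147.25, 180, 180, 180, 180, 180].

## Interface

Orientations are given as [roll, pitch, yaw] about the fixed x, y, z axes, in that order (R = Rz(yaw) Ry(pitch) Rx(roll)).
In Python, from cell import sensors, vision, workorder gives the robot as it stands.
- The arm moves only by the tool drive_tool, never from a script. Its argument "moves" is a list of rows, each an object of numbers: "x", "y", "z": the shift along the tool's x, y, z in mm; "rx", "ry", "rz": the turn, a rotation vector about the tool's x, y, z in rad; "fingers": the closure, from -1 (fully open) to 1 (shut). In form: [{"x": .., "y": .., "z": .., "rx": .., "ry": .., "rz": .., "fingers": ..}, ...]. A call has 1 to 20 rows; each row is the pose to reach, as a shift and turn from the pose commanded when the call began, along the tool's axes at that moment; what a row does not reach only later rows make up. A row lasts 1/8 s, in which the tool goes at most 62.5 mm and 10.7 degrees, less where a joint would pass 70% of its speed; a pose out of reach is approached as far as the arm can. A call with a gripper value outside its range is refused whole. The fingers move at their own pace and stop on an object; "force" is the grip in N (left out, the last holds). Time passes only in rows, so rows that repeat a pose let the fingers close. It gives the time, the measured TCP pose, the force, the opening and the grip force at its end, in the units of the state.
- sensors.get_obs(): the state, without advancing time (a new reading comes with each control period).
- vision.read_camera(name): name is "side" or "top"; returns a dict with "image" (420x560x3 uint8, red, green, blue), "fx", "fy", "cx", "cy" (pixels), "R" (3x3) and "t" (3): a world point X has camera coordinates R X + t. Camera axes: x right, y down, z forward; pixel columns grow to the right and rows downward; lengths in m; the calibration is good to about 2 mm. A picture is of the moment at which its call begins. There is no depth.
- workorder.sign_off(): hands the job in; it is judged then, once.
The state is a dict: "time_s": time; "qpos": joint angles; "joint_velocities": joint speeds; "effort": joint torques, N m; "tool_pos": TCP position; "tool_rot": TCP orientation; "force": force on the tool from outside, world axes, zero at the start; "wrist_torque": the same for the moment, N m; "grip_width": finger opening in m; "grasp_force": force on a finger pad.
Only numpy, scipy, OpenCV 4.12 (cv2) and the standard library are available. Lean on these libraries where they do the work, as an engineer would, in place of code of your own. Each camera call takes 0.05 s, during which the arm holds its last target. There are 200 camera calls.

## Task

The eggs are done: take the lid off the pot on the hob by its knob and set it down gently, knob up and flat, in the shallow steel tray on the counter. Then lift the wire rack of eggs by the grip on its stem straight up out of the pot and hold it there over the pot, level and still with its feet a few centimetres clear of the rim and all four eggs in their seats, as if letting it drain. Finish while holding it (do not put it down or let go), leave the pot standing where it is on the hob, and do not knock the other things about.

Things in the scene. Friction and masses are not known exactly. Their poses are not given: they have to be found in the camera images.
- hob: Portable induction hob, a fixed flat steel box with a black top, 360 mm (x) by 300 mm (y), top face 50 mm above the counter; control knob on its -x side. Origin at the centre of its underside. It may stand to the robot's left or right; the tray is on the other side.
- pot: Round straight steel pot standing loose on the hob, 1.6 kg, outer diameter 200 mm, height 120 mm, wall and base 4 mm; loop handles at its +y and -y sides reach 134 mm from the axis, 82 to 96 mm up. Open under the lid, no water. Origin at the centre of its underside, z up; the rim is 120 mm above it.
- lid: Loose steel lid, 0.38 kg, on the pot at the start. Flange diameter 204 mm; below it a plug, diameter 182 mm, 6 mm deep, sits in the pot's mouth (inner diameter 192 mm). Origin at the centre of the plug's underside, z up through the knob; flange underside 6 mm up, crown 18 mm up (falling gently to 9 mm at the edge), knob's top 50 mm up.
- lid_knob (a point): Centre of the lid's black round knob, a short upright cylinder of diameter 34 mm and height 22 mm on a thin neck; 39 mm above the lid's origin, 21 mm above the crown. It can be gripped from above at any yaw.
- tray: Shallow steel gastronorm tray lying fixed on the counter, empty at the start, 325 mm (x) by 265 mm (y) outside and 20 mm deep with a narrow flat rim, floor 2 mm thick. Origin at the centre of its underside.
- rack: Loose wire egg rack on five wire feet in the pot, 0.30 kg without eggs, outer diameter 172 mm. Five wire seats 55 mm from a central stem, at 0, 72, 144, 216 and 288 degrees from its x axis; the first four hold eggs, the fifth is empty (load a little off-centre). Origin: centre of the feet's plane, on the stem's axis, z up; at the start 4 mm above the pot's origin. Egg tops 68 mm above it.
- rack_grip (a point): Point to grip the rack: on the stem's axis, 94 mm above the rack's origin, in the black flat upright tab on top of the stem. The tab is 10 mm thick along the rack's x (close the fingers along this), 36 mm wide along its y and 30 mm tall, from 74 to 104 mm above the origin. With the tool point here the fingertips stay 7 mm above the egg tops.
- egg1: Brown hen's egg, diameter 44 mm, 57 mm tall, 60 g, loose, standing blunt end down in one of the rack's seats. Origin at its lowest point as it stands, z along its length; first (0 degrees) seat counted from the rack's +x axis towards +y.
- egg2: Brown hen's egg, diameter 44 mm, 57 mm tall, 60 g, loose, standing blunt end down in one of the rack's seats. Origin at its lowest point as it stands, z along its length; second (72 degrees) seat counted from the rack's +x axis towards +y.
- egg3: Brown hen's egg, diameter 44 mm, 57 mm tall, 60 g, loose, standing blunt end down in one of the rack's seats. Origin at its lowest point as it stands, z along its length; third (144 degrees) seat counted from the rack's +x axis towards +y.
- egg4: Brown hen's egg, diameter 44 mm, 57 mm tall, 60 g, loose, standing blunt end down in one of the rack's seats. Origin at its lowest point as it stands, z along its length; fourth (216 degrees) seat counted from the rack's +x axis towards +y.
- shaker: Bystander: glass salt shaker with steel cap, diameter 42 mm, 73 mm tall, standing between hob and tray. Origin at the centre of its underside.
- eggcup: Bystander: white egg cup, diameter 50 mm, 56 mm tall, standing between hob and tray. Origin at the centre of its underside.
- lantern: Bystander: candle lantern of black rods round a glass, diameter 94 mm, 129 mm tall, standing at the left. Origin at the centre of its underside.
- vase: Bystander: small white bottle vase, diameter 68 mm, 102 mm tall, standing at the right. Origin at the centre of its underside.
- spoon: Bystander: flat wooden spoon, 240 mm long, lying on the counter at the right. Origin at its middle, underside.
- mug: Bystander: white mug, diameter 82 mm, 95 mm tall, standing at the left. Origin at the centre of its underside.
There are look-alikes about, which are no part of the job. What is shaped like the lid but orange is not meant.

How it is judged (in metres and radians):
On the way, in this order (a step that is already met when the one before it is completed fails the run):
1. the lid lies flat in the tray, knob up, let go and at rest (horizontal distance between lid and tray below 0.07 m and height (world z) of lid below 0.012 m and angle between lid's own z axis and vertical below 0.08 rad and linear speed of lid below 0.03 m/s and contact force between lid and the fingers below 0.2 N and z of lid_knob in the frame of tray above 0.03 m), for 0.2 s.
2. the rack hangs level from the fingers over the pot, clear of its rim, every egg in its seat (z of rack in the frame of pot above 0.13 m and horizontal distance between rack and pot below 0.05 m and angle between rack's own z axis and vertical below 0.12 rad and contact force between rack and the fingers above 2 N and contact force between rack and pot below 0.1 N and contact force between rack and hob below 0.1 N and contact force between rack and lid below 0.1 N and z of egg1 in the frame of rack between 0.005 and 0.025 m and horizontal distance between egg1 and rack between 0.04 and 0.07 m and z of egg2 in the frame of rack between 0.005 and 0.025 m and horizontal distance between egg2 and rack between 0.04 and 0.07 m and z of egg3 in the frame of rack between 0.005 and 0.025 m and horizontal distance between egg3 and rack between 0.04 and 0.07 m and z of egg4 in the frame of rack between 0.005 and 0.025 m and horizontal distance between egg4 and rack between 0.04 and 0.07 m), for 0.3 s.
At the end, for the whole second after the job is handed in: Fingers hold the rack still over the pot: feet 10 mm or more above the rim, stem within 50 mm of the pot's axis and 7 degrees of vertical, four eggs in their seats, touching nothing else. The lid lies flat, knob up, let go on the tray's floor within 70 mm of its middle; the pot is upright (all of step 1 and all of step 2 and linear speed of rack below 0.02 m/s and angular speed of rack below 0.15 rad/s and angle between pot's own z axis and vertical below 0.03 rad); the arm keeps its last pose, push and grip.
It fails at once if the pot is moved more than 40 mm (distance of pot from where it was at the start of the episode above 0.04 m).
It fails at once if the lid is dropped (falls free at over 0.7 m/s, about 25 mm of fall) (linear speed of lid above 0.7 m/s and contact force between lid and the fingers below 0.1 N).
It fails at once if a bystander (shaker, egg cup, lantern, vase, spoon, mug) is moved more than 40 mm or tipped over (distance of any of shaker, eggcup, lantern, vase, spoon, mug from where it was at the start of the episode above 0.04 m or angle between any of shaker, eggcup, lantern, vase, spoon, mug's own z axis and vertical above 0.6 rad).
It also fails if it takes over 67 s, if anything falls off the work surface, if the arm or the gripper's body presses on something with over 40 N, if the wrist force passes 120 N, or if a joint passes its speed limit or range.

## Working session

There is one attempt and no reset: what is moved stays moved. The work goes in short steps, Python scripts to look and compute and a tool call to move; the robot and the scene stay as the last step left them, time stands still between calls to the robot, and variables do not carry over. Pictures are saved under pics/ and viewed, at most 10 in all, crops included, and the job is handed in when it is done.

Besides the shell and the picture viewer there is one more tool, called after ">>>" as name([rows], argument=value, ...), one row to a line, values as JSON. drive_tool: Moves the arm, as the interface text tells. Its arguments: {"type":"object","properties":{"moves":{"type":"array"},"force":{"type":"number"}},"required":["moves"]}

```bash
mkdir -p pics; ls; python3 - <<'E'
from cell import sensors, vision
import cv2, numpy as np, pickle
o=sensors.get_obs(); print({k:np.round(v,3) for k,v in o.items()})
d={}
for n in("top","side"):
    c=vision.read_camera(n); d[n]=c; cv2.imwrite(f"pics/{n}0.png",c["image"][:,:,::-1])
    print(n,c["fx"],c["fy"],c["cx"],c["cy"],np.round(c["R"],3).tolist(),np.round(c["t"],3), np.round(-np.array(c["R"]).T@c["t"],3))
pickle.dump(d,open("cam0.pkl","wb"))
E
```

```text
pics
{'time_s': np.float64(0.0), 'qpos': array([66.467, 18.441, -4.013, 83.175,  1.293, 78.541, -3.259]), 'joint_velocities': array([ 0.035,  0.035, -0.076, -0.049,  0.076,  0.027, -0.018]), 'effort': array([ 0.0000e+00, -4.9129e+01, -4.0400e-01, -3.1253e+01, -6.4000e-02,
        4.4000e-02,  0.0000e+00]), 'tool_pos': array([ 0.268, -0.592,  0.24 ]), 'tool_rot': array([-1.79888e+02,  4.00000e-03,  2.43400e+01]), 'force': array([ 0.844,  0.378, -0.979]), 'wrist_torque': array([-0.008,  0.001, -0.055]), 'grasp_force': np.float64(0.0), 'grip_width': np.float64(0.087)}
top 385.6135985154893 385.6135985154893 275.3820726720067 212.66861322587897 [[-0.017, -1.0, -0.007], [-0.987, 0.018, -0.158], [0.158, 0.004, -0.987]] [1.000e-03 4.980e-01 1.493e+00] [ 0.255 -0.013  1.553]
side 485.69558956828416 485.69558956828416 279.872020867196 204.66170945111656 [[-0.854, -0.52, 0.015], [-0.339, 0.534, -0.775], [0.395, -0.666, -0.632]] [0.37  0.287 1.36 ] [-0.125  0.946  1.077]
```

View pics/top0.png

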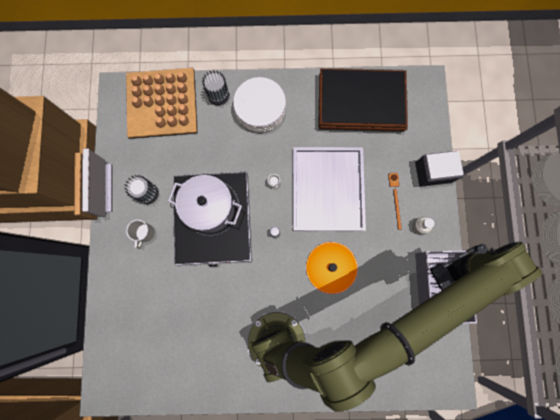

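View pics/side0.png

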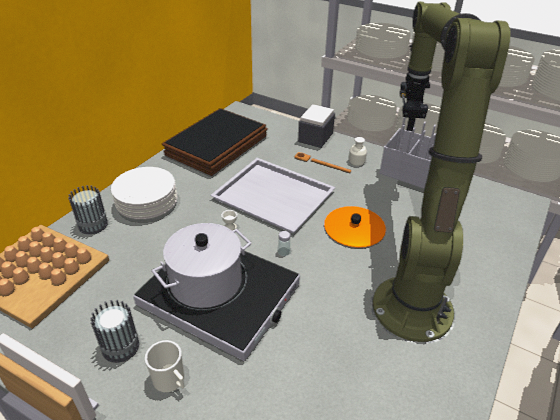

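The top view shows the lid knob at about (202,200), the tray spanning (293,148) to (365,230), the shaker at (274,231), the egg cup at (273,181) and the orange decoy at (331,267). The side view shows the knob at about (201,240).

```bash
cat > h.py <<'E'
import numpy as np, cv2, pickle
def ray(c,u,v):
    R=np.array(c["R"]); C=-R.T@np.array(c["t"]); d=R.T@np.array([(u-c["cx"])/c["fx"],(v-c["cy"])/c["fy"],1]); return C,d/np.linalg.norm(d)
def atz(c,u,v,z):
    C,d=ray(c,u,v); return C+d*(z-C[2])/d[2]
def tri(c1,p1,c2,p2):
    (A,a),(B,b)=ray(c1,*p1),ray(c2,*p2)
    s=np.linalg.lstsq(np.c_[a,-b],B-A,rcond=None)[0]
    P,Q=A+a*s[0],B+b*s[1]; return (P+Q)/2,np.linalg.norm(P-Q)
def proj(c,X):
    p=np.array(c["R"])@X+np.array(c["t"]); return p[0]/p[2]*c["fx"]+c["cx"],p[1]/p[2]*c["fy"]+c["cy"]
def blob(mask,u,v,r):
    m=np.zeros_like(mask);m[v-r:v+r+1,u-r:u+r+1]=mask[v-r:v+r+1,u-r:u+r+1]
    n,l,s,ce=cv2.connectedComponentsWithStats(m.astype(np.uint8)); i=1+np.argmax(s[1:,4]); return ce[i],s[i]
E
python3 - <<'E'
from h import *
d=pickle.load(open("cam0.pkl","rb")); t,s=d["top"],d["side"]
k={}
for n,(u,v,r) in dict(top=(202,200,12),side=(201,240,14)).items():
    k[n],st=blob(d[n]["image"].max(2)<90,u,v,r); print(n,k[n],st)
print("knob",tri(t,k["top"],s,k["side"]), atz(t,*k["top"],.205))
g=t["image"]; 
# tray outer by threshold vs counter
hsv=cv2.cvtColor(g,cv2.COLOR_RGB2HSV)
m=(g.min(2)>165)
_,st=blob(m,329,190,50); print("tray bbox",st)
ys,xs=np.nonzero(m[140:240,285:375]); 
b=cv2.minAreaRect(np.c_[xs+285,ys+140].astype(np.float32)); 
print([atz(t,*p,.02).round(3) for p in cv2.boxPoints(b)], atz(t,*b[0],.015))
for n,p,z in(("shaker",(274,231),.06),("cup",(273,181),.05)): print(n,atz(t,*p,z).round(3))
for n,p in(("h1",(173,194)),("h2",(239,212))): print(n,atz(t,*p,.139).round(3))
E
```

```text
top [201.15       200.31666667] [197 196   9   9  60]
side [201.08510638 240.03546099] [195 234  13  13 141]
knob (array([0.52183537, 0.2563408 , 0.19955302]), np.float64(0.0007678281780058144)) [0.5211067  0.25545294 0.205     ]
tray bbox [ 293  147   73   84 5631]
[array([ 0.775, -0.085,  0.02 ]), array([ 0.769, -0.383,  0.02 ]), array([ 0.425, -0.364,  0.02 ]), array([ 0.43 , -0.077,  0.02 ])] [ 0.59786424 -0.22771111  0.015     ]
shaker [ 0.423 -0.001  0.06 ]
cup [ 0.625 -0.     0.05 ]
h1 [0.56  0.375 0.139]
h2 [0.487 0.127 0.139]
```

```bash
cat >> h.py <<'E'
from scipy.spatial.transform import Rotation as Ro
def go(*targets):
    """targets: (x,y,z,yaw) world, tool down -> tool shifts in mm / rotvec from the present pose"""
    from cell import sensors
    o=sensors.get_obs(); R=Ro.from_euler("xyz",o["tool_rot"],degrees=True); p=np.array(o["tool_pos"])
    print("t",round(float(o["time_s"]),2),p.round(4),np.round(o["tool_rot"],2))
    for x,y,z,yaw in targets:
        d=R.inv().apply(np.array([x,y,z])-p)*1000
        print(d.round(1), (R.inv()*Ro.from_euler("xyz",[180,0,yaw],degrees=True)).as_rotvec().round(4))
E
python3 - <<'E'
from h import *
d=pickle.load(open("cam0.pkl","rb")); t=d["top"]; g=t["image"]
m=(g.min(2)>165).astype(np.uint8)
n,l,s,ce=cv2.connectedComponentsWithStats(m); i=l[190,329]; ys,xs=np.nonzero(l==i); print(s[i])
b=cv2.minAreaRect(np.c_[xs,ys].astype(np.float32)); P=[atz(t,*p,.02) for p in cv2.boxPoints(b)]
print(b,[p.round(3) for p in P],np.mean(P,0), np.linalg.norm(P[1]-P[0]),np.linalg.norm(P[2]-P[1]))
go((.57,-.30,.30,60),(.5215,.256,.28,116))
E
```

```text
[ 293  147   73   84 5631]
((329.0, 188.5), (83.0, 72.0), 90.0) [array([ 0.775, -0.085,  0.02 ]), array([ 0.769, -0.383,  0.02 ]), array([ 0.425, -0.364,  0.02 ]), array([ 0.43 , -0.077,  0.02 ])] [ 0.59975515 -0.22704109  0.02      ] 0.2974150950771189 0.34506894764420887
t 0.1 [ 0.2676 -0.5919  0.2403] [-1.799e+02  1.000e-02  2.434e+01]
[ 395.8 -141.4  -59.5] [-1.700e-03 -4.000e-04 -6.224e-01]
[ 580.8 -667.9  -38.7] [-1.4000e-03 -1.2000e-03 -1.5998e+00]
```

>>> drive_tool([
  {"x": 100, "y": -36, "z": -60, "rz": -0.15},
  {"x": 250, "y": -90, "z": -60, "rz": -0.35},
  {"x": 396, "y": -141, "z": -60, "rz": -0.62},
  {"x": 396, "y": -141, "z": -60, "rz": -0.62},
  {"x": 396, "y": -141, "z": -60, "rz": -0.62},
  {"x": 396, "y": -141, "z": -60, "rz": -0.62},
  {"x": 396, "y": -141, "z": -60, "rz": -0.62},
  {"x": 396, "y": -141, "z": -60, "rz": -0.62},
  {"x": 581, "y": -668, "z": -60, "rz": -1.6},
  {"x": 581, "y": -668, "z": -60, "rz": -1.6},
  {"x": 581, "y": -668, "z": -60, "rz": -1.6},
  {"x": 581, "y": -668, "z": -60, "rz": -1.6},
  {"x": 581, "y": -668, "z": -60, "rz": -1.6},
  {"x": 581, "y": -668, "z": -60, "rz": -1.6},
  {"x": 581, "y": -668, "z": -60, "rz": -1.6},
  {"x": 581, "y": -668, "z": -60, "rz": -1.6},
  {"x": 581, "y": -668, "z": -60, "rz": -1.6},
  {"x": 581, "y": -668, "z": -60, "rz": -1.6},
  {"x": 581, "y": -668, "z": -60, "rz": -1.6},
  {"x": 581, "y": -668, "z": -60, "rz": -1.6},
], force=30)

```text
invalid input at $.moves[0]: expected keys x, y, z, rx, ry, rz, fingers
```

>>> drive_tool([
  {"x": 100, "y": -36, "z": -60, "rx": 0, "ry": 0, "rz": -0.15, "fingers": -1},
  {"x": 250, "y": -90, "z": -60, "rx": 0, "ry": 0, "rz": -0.35, "fingers": -1},
  {"x": 396, "y": -141, "z": -60, "rx": 0, "ry": 0, "rz": -0.62, "fingers": -1},
  {"x": 396, "y": -141, "z": -60, "rx": 0, "ry": 0, "rz": -0.62, "fingers": -1},
  {"x": 396, "y": -141, "z": -60, "rx": 0, "ry": 0, "rz": -0.62, "fingers": -1},
  {"x": 396, "y": -141, "z": -60, "rx": 0, "ry": 0, "rz": -0.62, "fingers": -1},
  {"x": 396, "y": -141, "z": -60, "rx": 0, "ry": 0, "rz": -0.62, "fingers": -1},
  {"x": 396, "y": -141, "z": -60, "rx": 0, "ry": 0, "rz": -0.62, "fingers": -1},
  {"x": 581, "y": -668, "z": -60, "rx": 0, "ry": 0, "rz": -1.6, "fingers": -1},
  {"x": 581, "y": -668, "z": -60, "rx": 0, "ry": 0, "rz": -1.6, "fingers": -1},
  {"x": 581, "y": -668, "z": -60, "rx": 0, "ry": 0, "rz": -1.6, "fingers": -1},
  {"x": 581, "y": -668, "z": -60, "rx": 0, "ry": 0, "rz": -1.6, "fingers": -1},
  {"x": 581, "y": -668, "z": -60, "rx": 0, "ry": 0, "rz": -1.6, "fingers": -1},
  {"x": 581, "y": -668, "z": -60, "rx": 0, "ry": 0, "rz": -1.6, "fingers": -1},
  {"x": 581, "y": -668, "z": -60, "rx": 0, "ry": 0, "rz": -1.6, "fingers": -1},
  {"x": 581, "y": -668, "z": -60, "rx": 0, "ry": 0, "rz": -1.6, "fingers": -1},
  {"x": 581, "y": -668, "z": -60, "rx": 0, "ry": 0, "rz": -1.6, "fingers": -1},
  {"x": 581, "y": -668, "z": -60, "rx": 0, "ry": 0, "rz": -1.6, "fingers": -1},
  {"x": 581, "y": -668, "z": -60, "rx": 0, "ry": 0, "rz": -1.6, "fingers": -1},
  {"x": 581, "y": -668, "z": -60, "rx": 0, "ry": 0, "rz": -1.6, "fingers": -1},
], force=30)

```text
time_s: 2.6
tool_pos: [0.5229, 0.2533, 0.3009]
tool_rot: [-180.0, 0.1, 115.8]
force: [0.1, 0.9, -0.3]
grip_width: 0.0872
grasp_force: 0.0
```

>>> drive_tool([
  {"x": 0, "y": 0, "z": 30, "rx": 0, "ry": 0, "rz": 0, "fingers": -1},
  {"x": 0, "y": 0, "z": 50, "rx": 0, "ry": 0, "rz": 0, "fingers": -1},
  {"x": 0, "y": 0, "z": 50, "rx": 0, "ry": 0, "rz": 0, "fingers": -1},
  {"x": 0, "y": 0, "z": 50, "rx": 0, "ry": 0, "rz": 0, "fingers": -1},
])

```text
time_s: 3.1
tool_pos: [0.5224, 0.2557, 0.252]
tool_rot: [179.9, 0.0, 116.0]
force: [0.2, 0.5, 0.9]
grip_width: 0.0871
grasp_force: 0.0
```

```bash
python3 - <<'E'
from h import *
go((.5215,.256,.206,116))
E
```

```text
t 3.1 [0.5224 0.2557 0.252 ] [179.95   0.   115.98]
[ 0.7 -0.7 46. ] [ 0.0009  0.0001 -0.0004]
```

Converged within 1 mm. I'll descend, close and make a small test lift.

>>> drive_tool([
  {"x": 0, "y": 0, "z": 15, "rx": 0, "ry": 0, "rz": 0, "fingers": -1},
  {"x": 0, "y": 0, "z": 30, "rx": 0, "ry": 0, "rz": 0, "fingers": -1},
  {"x": 0, "y": 0, "z": 40, "rx": 0, "ry": 0, "rz": 0, "fingers": -1},
  {"x": 0, "y": 0, "z": 45, "rx": 0, "ry": 0, "rz": 0, "fingers": -1},
  {"x": 0, "y": 0, "z": 45, "rx": 0, "ry": 0, "rz": 0, "fingers": -1},
  {"x": 0, "y": 0, "z": 45, "rx": 0, "ry": 0, "rz": 0, "fingers": -0.2},
  {"x": 0, "y": 0, "z": 45, "rx": 0, "ry": 0, "rz": 0, "fingers": 0.2},
  {"x": 0, "y": 0, "z": 45, "rx": 0, "ry": 0, "rz": 0, "fingers": 1},
  {"x": 0, "y": 0, "z": 45, "rx": 0, "ry": 0, "rz": 0, "fingers": 1},
  {"x": 0, "y": 0, "z": 45, "rx": 0, "ry": 0, "rz": 0, "fingers": 1},
  {"x": 0, "y": 0, "z": 45, "rx": 0, "ry": 0, "rz": 0, "fingers": 1},
], force=30)

```text
time_s: 4.47
tool_pos: [0.5219, 0.2558, 0.2062]
tool_rot: [-180.0, 0.0, 116.0]
force: [-0.1, -0.4, -0.1]
grip_width: 0.0348
grasp_force: 0.0
```

>>> drive_tool([
  {"x": 0, "y": 0, "z": 0, "rx": 0, "ry": 0, "rz": 0, "fingers": 1},
  {"x": 0, "y": 0, "z": 0, "rx": 0, "ry": 0, "rz": 0, "fingers": 1},
  {"x": 0, "y": 0, "z": 0, "rx": 0, "ry": 0, "rz": 0, "fingers": 1},
  {"x": 0, "y": 0, "z": -3, "rx": 0, "ry": 0, "rz": 0, "fingers": 1},
  {"x": 0, "y": 0, "z": -8, "rx": 0, "ry": 0, "rz": 0, "fingers": 1},
  {"x": 0, "y": 0, "z": -16, "rx": 0, "ry": 0, "rz": 0, "fingers": 1},
  {"x": 0, "y": 0, "z": -30, "rx": 0, "ry": 0, "rz": 0, "fingers": 1},
  {"x": 0, "y": 0, "z": -50, "rx": 0, "ry": 0, "rz": 0, "fingers": 1},
  {"x": 0, "y": 0, "z": -70, "rx": 0, "ry": 0, "rz": 0, "fingers": 1},
  {"x": 0, "y": 0, "z": -85, "rx": 0, "ry": 0, "rz": 0, "fingers": 1},
  {"x": 0, "y": 0, "z": -90, "rx": 0, "ry": 0, "rz": 0, "fingers": 1},
  {"x": 0, "y": 0, "z": -90, "rx": 0, "ry": 0, "rz": 0, "fingers": 1},
  {"x": 0, "y": 0, "z": -90, "rx": 0, "ry": 0, "rz": 0, "fingers": 1},
])

```text
time_s: 6.1
tool_pos: [0.5216, 0.2555, 0.2954]
tool_rot: [-179.9, -0.0, 116.0]
force: [-0.1, -1.3, -3.7]
grip_width: 0.0331
grasp_force: 30.0
```

```bash
python3 - <<'E'
from h import *
go((.60,-.226,.30,70),(.60,-.226,.06,70))
E
```

```text
t 6.1 [0.5216 0.2555 0.2954] [-179.91   -0.    116.01]
[-467.2 -140.7   -4.4] [-1.400e-03  6.000e-04  8.031e-01]
[-467.2 -140.4  235.6] [-1.400e-03  6.000e-04  8.031e-01]
```

>>> drive_tool([
  {"x": -10, "y": -3, "z": 0, "rx": 0, "ry": 0, "rz": 0.02, "fingers": 1},
  {"x": -30, "y": -9, "z": 0, "rx": 0, "ry": 0, "rz": 0.05, "fingers": 1},
  {"x": -60, "y": -18, "z": 0, "rx": 0, "ry": 0, "rz": 0.1, "fingers": 1},
  {"x": -95, "y": -29, "z": 0, "rx": 0, "ry": 0, "rz": 0.16, "fingers": 1},
  {"x": -135, "y": -41, "z": 0, "rx": 0, "ry": 0, "rz": 0.23, "fingers": 1},
  {"x": -175, "y": -53, "z": 0, "rx": 0, "ry": 0, "rz": 0.3, "fingers": 1},
  {"x": -215, "y": -65, "z": 0, "rx": 0, "ry": 0, "rz": 0.37, "fingers": 1},
  {"x": -255, "y": -77, "z": 0, "rx": 0, "ry": 0, "rz": 0.44, "fingers": 1},
  {"x": -295, "y": -89, "z": 0, "rx": 0, "ry": 0, "rz": 0.51, "fingers": 1},
  {"x": -335, "y": -101, "z": 0, "rx": 0, "ry": 0, "rz": 0.58, "fingers": 1},
  {"x": -375, "y": -113, "z": 0, "rx": 0, "ry": 0, "rz": 0.65, "fingers": 1},
  {"x": -410, "y": -123, "z": 0, "rx": 0, "ry": 0, "rz": 0.71, "fingers": 1},
  {"x": -440, "y": -132, "z": 0, "rx": 0, "ry": 0, "rz": 0.76, "fingers": 1},
  {"x": -458, "y": -138, "z": 0, "rx": 0, "ry": 0, "rz": 0.79, "fingers": 1},
  {"x": -467, "y": -141, "z": 0, "rx": 0, "ry": 0, "rz": 0.8, "fingers": 1},
  {"x": -467, "y": -141, "z": 0, "rx": 0, "ry": 0, "rz": 0.8, "fingers": 1},
  {"x": -467, "y": -141, "z": 0, "rx": 0, "ry": 0, "rz": 0.8, "fingers": 1},
])

```text
time_s: 8.22
tool_pos: [0.6003, -0.2238, 0.2965]
tool_rot: [180.0, -0.0, 70.3]
force: [-0.3, 1.0, -3.9]
grip_width: 0.0333
grasp_force: 30.0
```

```bash
python3 - <<'E'
from h import *
from cell import vision
go((.60,-.226,.046,70))
c=vision.read_camera("side"); im=c["image"][:,:,::-1].copy(); cv2.imwrite("pics/s1.png",im)
t=vision.read_camera("top"); pickle.dump(dict(top=t,side=c),open("cam1.pkl","wb"))
for X in [(.60+a,-.226+b,.02) for a in(-.1625,.1625) for b in(-.1325,.1325)]:
    cv2.circle(im,tuple(int(round(q)) for q in proj(c,np.array(X))),2,(0,0,255),-1)
im2=t["image"][:,:,::-1].copy()
cv2.imwrite("pics/v1.png",np.hstack([cv2.resize(im[120:270,140:400],None,fx=1.5,fy=1.5),cv2.resize(im2[140:270,160:300],(242,225))]))
E
```

```text
t 8.22 [ 0.6003 -0.2238  0.2965] [ 1.800e+02 -5.000e-02  7.033e+01]
[ -2.4   0.4 250.5] [ 0.     -0.0008  0.0057]
```

View pics/v1.png

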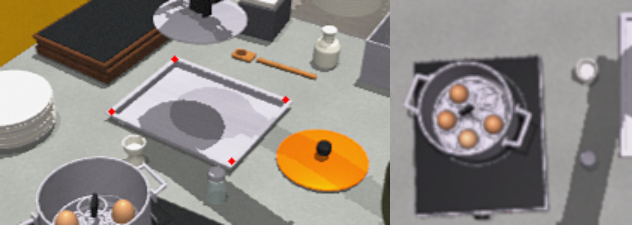

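The side crop shows the projected tray corners on the tray's real corners, at (175,59), (285,100), (231,161) and (111,112), so its centre is good. The lid hangs level above it. The top crop shows the open pot with four eggs and the dark tab.

>>> drive_tool([
  {"x": 0, "y": 0, "z": 15, "rx": 0, "ry": 0, "rz": 0, "fingers": 1},
  {"x": 0, "y": 0, "z": 45, "rx": 0, "ry": 0, "rz": 0, "fingers": 1},
  {"x": 0, "y": 0, "z": 85, "rx": 0, "ry": 0, "rz": 0, "fingers": 1},
  {"x": 0, "y": 0, "z": 125, "rx": 0, "ry": 0, "rz": 0, "fingers": 1},
  {"x": 0, "y": 0, "z": 165, "rx": 0, "ry": 0, "rz": 0, "fingers": 1},
  {"x": 0, "y": 0, "z": 195, "rx": 0, "ry": 0, "rz": 0, "fingers": 1},
  {"x": 0, "y": 0, "z": 215, "rx": 0, "ry": 0, "rz": 0, "fingers": 1},
  {"x": 0, "y": 0, "z": 230, "rx": 0, "ry": 0, "rz": 0, "fingers": 1},
  {"x": 0, "y": 0, "z": 240, "rx": 0, "ry": 0, "rz": 0, "fingers": 1},
  {"x": 0, "y": 0, "z": 246, "rx": 0, "ry": 0, "rz": 0, "fingers": 1},
  {"x": 0, "y": 0, "z": 249, "rx": 0, "ry": 0, "rz": 0, "fingers": 1},
  {"x": 0, "y": 0, "z": 250, "rx": 0, "ry": 0, "rz": 0, "fingers": 1},
  {"x": 0, "y": 0, "z": 250, "rx": 0, "ry": 0, "rz": 0, "fingers": 1},
  {"x": 0, "y": 0, "z": 250, "rx": 0, "ry": 0, "rz": 0, "fingers": 1},
])

```text
time_s: 10.07
tool_pos: [0.6003, -0.2258, 0.0466]
tool_rot: [180.0, 0.0, 70.2]
force: [0.0, 0.5, -2.7]
grip_width: 0.0332
grasp_force: 30.0
```

>>> drive_tool([
  {"x": 0, "y": 0, "z": 1, "rx": 0, "ry": 0, "rz": 0, "fingers": 1},
  {"x": 0, "y": 0, "z": 2, "rx": 0, "ry": 0, "rz": 0, "fingers": 1},
  {"x": 0, "y": 0, "z": 2.5, "rx": 0, "ry": 0, "rz": 0, "fingers": 1},
  {"x": 0, "y": 0, "z": 2.5, "rx": 0, "ry": 0, "rz": 0, "fingers": 1},
  {"x": 0, "y": 0, "z": 2.5, "rx": 0, "ry": 0, "rz": 0, "fingers": 1},
])

```text
time_s: 10.7
tool_pos: [0.6, -0.2257, 0.0442]
tool_rot: [180.0, 0.0, 70.2]
force: [-2.1, 0.3, 1.9]
grip_width: 0.033
grasp_force: 30.0
```

Contact with the tray floor: the force changed sign. I'll release slowly and rise.

>>> drive_tool([
  {"x": 0, "y": 0, "z": 0, "rx": 0, "ry": 0, "rz": 0, "fingers": 0.1},
  {"x": 0, "y": 0, "z": 0, "rx": 0, "ry": 0, "rz": 0, "fingers": 0},
  {"x": 0, "y": 0, "z": 0, "rx": 0, "ry": 0, "rz": 0, "fingers": -0.5},
  {"x": 0, "y": 0, "z": 0, "rx": 0, "ry": 0, "rz": 0, "fingers": -1},
  {"x": 0, "y": 0, "z": 0, "rx": 0, "ry": 0, "rz": 0, "fingers": -1},
  {"x": 0, "y": 0, "z": 0, "rx": 0, "ry": 0, "rz": 0, "fingers": -1},
  {"x": 0, "y": 0, "z": 0, "rx": 0, "ry": 0, "rz": 0, "fingers": -1},
  {"x": 0, "y": 0, "z": -15, "rx": 0, "ry": 0, "rz": 0, "fingers": -1},
  {"x": 0, "y": 0, "z": -60, "rx": 0, "ry": 0, "rz": 0, "fingers": -1},
  {"x": 0, "y": 0, "z": -120, "rx": 0, "ry": 0, "rz": 0, "fingers": -1},
  {"x": 0, "y": 0, "z": -180, "rx": 0, "ry": 0, "rz": 0, "fingers": -1},
  {"x": 0, "y": 0, "z": -230, "rx": 0, "ry": 0, "rz": 0, "fingers": -1},
  {"x": 0, "y": 0, "z": -250, "rx": 0, "ry": 0, "rz": 0, "fingers": -1},
  {"x": 0, "y": 0, "z": -250, "rx": 0, "ry": 0, "rz": 0, "fingers": -1},
])

```text
time_s: 12.45
tool_pos: [0.601, -0.2256, 0.297]
tool_rot: [179.7, 0.0, 70.2]
force: [-0.4, 0.4, -1.0]
grip_width: 0.0867
grasp_force: 0.0
```

```bash
python3 - <<'E'
from h import *
from cell import vision
c=vision.read_camera("side"); t=vision.read_camera("top"); pickle.dump(dict(top=t,side=c),open("cam2.pkl","wb"))
f=lambda c,x,y,w,h,k:cv2.resize(c["image"][y:y+h,x:x+w,::-1],None,fx=k,fy=k,interpolation=cv2.INTER_CUBIC)
a=f(t,165,165,80,60,5); b=f(c,150,215,100,75,4)
s=f(c,200,120,200,150,2)
H=600;o=np.zeros((600,800,3),np.uint8); o[:300,:400]=a; o[:300,400:]=b; o[300:,:400]=s; cv2.imwrite("pics/v2.png",o)
E
```

```text
(no output)
```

View pics/v2.png

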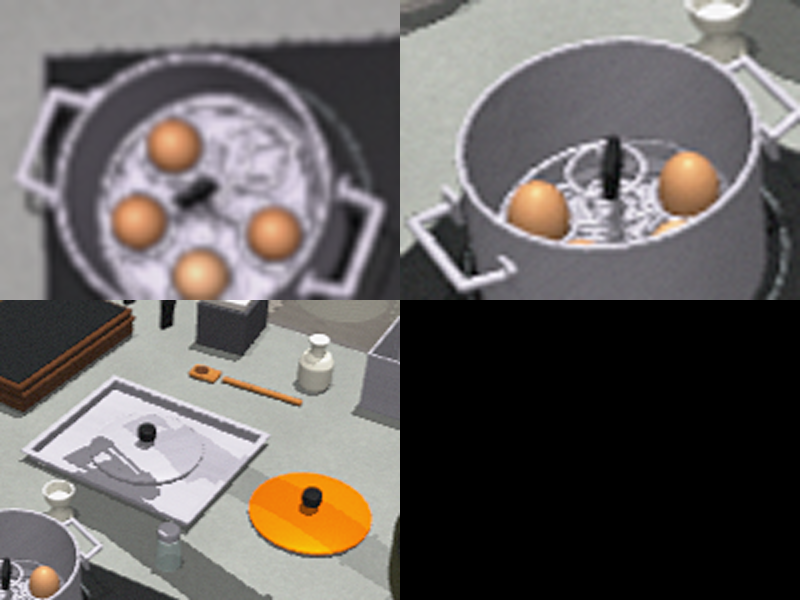

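The lid lies flat, centred in the tray, with its knob up. In the top view the tab is at about (204,203), with eggs at (200,194), (193,209), (205,220) and (220,212) and the empty seat at (217,196). In the side view the tab is at about (203,257).

```bash
python3 - <<'E'
from h import *
from scipy.optimize import least_squares
d=pickle.load(open("cam2.pkl","rb")); t,s=d["top"],d["side"]
g=t["image"].astype(int); m=(g[:,:,0]-g[:,:,2]>50)
E=[blob(m,*p,7)[0] for p in((200,194),(193,209),(205,220),(220,212))]; print(np.round(E,1).tolist())
def model(q): 
    x,y,th=q; return np.array([proj(t,np.array([x+.055*np.cos(th+k*np.radians(72)),y+.055*np.sin(th+k*np.radians(72)),.095])) for k in range(4)])
r=least_squares(lambda q:(model(q)-E).ravel(),[.52,.25,np.radians(45)]); print("fit",r.x[:2],np.degrees(r.x[2]),np.round(r.fun,1))
kt,st=blob(t["image"].max(2)<75,204,203,6); print(kt,st)
ks,ss=blob(s["image"].max(2)<75,203,257,9); print(ks,ss)
print("tri",tri(t,kt,s,ks),"at z",atz(t,*kt,.15))
# tab direction in top
mm=np.zeros(g.shape[:2]);w=np.clip(100-t["image"].max(2)[197:210,197:212].astype(float),0,None);yy,xx=np.mgrid[197:210,197:212]
c0=np.array([(w*xx).sum(),(w*yy).sum()])/w.sum(); C=np.cov(np.c_[xx.ravel(),yy.ravel()].T,aweights=w.ravel()); v=np.linalg.eigh(C)[1][:,1]
a,b=atz(t,*(c0+5*v),.158),atz(t,*(c0-5*v),.158); print(c0,"tab long dir deg",np.degrees(np.arctan2(*(a-b)[1::-1])),(a+b)/2)
# pot axis from earlier rim
E
```

```text
[[199.2, 193.5], [192.2, 208.7], [204.5, 219.7], [219.4, 211.3]]
fit [0.52175251 0.25746902] 29.751657701413194 [ 0.1  0.  -0.   0.   0.   0.  -0.1 -0.1]
[203.96153846 203.61538462] [201 201   7   6  26]
[202.59701493 256.55223881] [200 249   6  16  67]
tri (array([0.52138292, 0.2578679 , 0.13986716]), np.float64(0.0003641528141563377)) at z [0.51931354 0.25583189 0.15      ]
[203.94743509 203.62317923] tab long dir deg 121.42967393304984 [0.5177904  0.25433333 0.158     ]
```

```bash
python3 - <<'E'
from h import *
go((.5216,.2573,.25,119.9))
E
```

```text
t 12.55 [ 0.5996 -0.2255  0.2932] [-1.7996e+02  1.0000e-02  7.0190e+01]
[ 427.8 -237.    43.3] [-8.000e-04 -1.000e-04 -8.677e-01]
```

>>> drive_tool([
  {"x": 43, "y": -24, "z": 0, "rx": 0, "ry": 0, "rz": -0.09, "fingers": -0.5},
  {"x": 86, "y": -48, "z": 0, "rx": 0, "ry": 0, "rz": -0.17, "fingers": 0.1},
  {"x": 128, "y": -71, "z": 0, "rx": 0, "ry": 0, "rz": -0.26, "fingers": 0.1},
  {"x": 171, "y": -95, "z": 0, "rx": 0, "ry": 0, "rz": -0.35, "fingers": 0.1},
  {"x": 214, "y": -118, "z": 0, "rx": 0, "ry": 0, "rz": -0.43, "fingers": 0.1},
  {"x": 257, "y": -142, "z": 0, "rx": 0, "ry": 0, "rz": -0.52, "fingers": 0.1},
  {"x": 300, "y": -166, "z": 0, "rx": 0, "ry": 0, "rz": -0.61, "fingers": 0.1},
  {"x": 342, "y": -190, "z": 0, "rx": 0, "ry": 0, "rz": -0.69, "fingers": 0.1},
  {"x": 385, "y": -213, "z": 0, "rx": 0, "ry": 0, "rz": -0.78, "fingers": 0.1},
  {"x": 428, "y": -237, "z": 0, "rx": 0, "ry": 0, "rz": -0.868, "fingers": 0.1},
  {"x": 428, "y": -237, "z": 43, "rx": 0, "ry": 0, "rz": -0.868, "fingers": 0.1},
  {"x": 428, "y": -237, "z": 43, "rx": 0, "ry": 0, "rz": -0.868, "fingers": 0.1},
  {"x": 428, "y": -237, "z": 43, "rx": 0, "ry": 0, "rz": -0.868, "fingers": 0.1},
  {"x": 428, "y": -237, "z": 43, "rx": 0, "ry": 0, "rz": -0.868, "fingers": 0.1},
  {"x": 428, "y": -237, "z": 43, "rx": 0, "ry": 0, "rz": -0.868, "fingers": 0.1},
  {"x": 428, "y": -237, "z": 43, "rx": 0, "ry": 0, "rz": -0.868, "fingers": 0.1},
], force=30)

```text
time_s: 14.55
tool_pos: [0.5225, 0.2572, 0.2513]
tool_rot: [179.9, 0.0, 119.9]
force: [-0.4, -0.6, -0.2]
grip_width: 0.0391
grasp_force: 0.0
```

```bash
python3 - <<'E'
from h import *
go((.5216,.2573,.149,119.9))
E
```

```text
t 14.55 [0.5225 0.2572 0.2513] [1.7995e+02 2.0000e-02 1.1988e+02]
[  0.6  -0.9 102.3] [ 0.0009  0.0004 -0.0004]
```

>>> drive_tool([
  {"x": 0, "y": 0, "z": 20, "rx": 0, "ry": 0, "rz": 0, "fingers": 0.1},
  {"x": 0, "y": 0, "z": 45, "rx": 0, "ry": 0, "rz": 0, "fingers": 0.1},
  {"x": 0, "y": 0, "z": 65, "rx": 0, "ry": 0, "rz": 0, "fingers": 0.1},
  {"x": 0, "y": 0, "z": 80, "rx": 0, "ry": 0, "rz": 0, "fingers": 0.1},
  {"x": 0, "y": 0, "z": 90, "rx": 0, "ry": 0, "rz": 0, "fingers": 0.1},
  {"x": 0, "y": 0, "z": 97, "rx": 0, "ry": 0, "rz": 0, "fingers": 0.1},
  {"x": 0, "y": 0, "z": 101, "rx": 0, "ry": 0, "rz": 0, "fingers": 0.1},
  {"x": 0, "y": 0, "z": 102, "rx": 0, "ry": 0, "rz": 0, "fingers": 0.1},
  {"x": 0, "y": 0, "z": 102, "rx": 0, "ry": 0, "rz": 0, "fingers": 0.1},
  {"x": 0, "y": 0, "z": 102, "rx": 0, "ry": 0, "rz": 0, "fingers": 0.1},
])

```text
time_s: 15.8
tool_pos: [0.5224, 0.2574, 0.1491]
tool_rot: [180.0, 0.0, 119.9]
force: [0.5, 0.3, -0.3]
grip_width: 0.0397
grasp_force: 0.0
```

```bash
python3 - <<'E'
from h import *
from cell import vision
c=vision.read_camera("side"); go((.5216,.2573,.149,119.9))
cv2.imwrite("pics/v3.png",cv2.resize(c["image"][180:320,120:290,::-1],None,fx=4,fy=4,interpolation=cv2.INTER_CUBIC))
E
```

```text
t 15.85 [0.5224 0.2574 0.149 ] [1.7997e+02 1.0000e-02 1.1990e+02]
[ 0.3 -0.7  0. ] [0.0005 0.0002 0.0001]
```

View pics/v3.png

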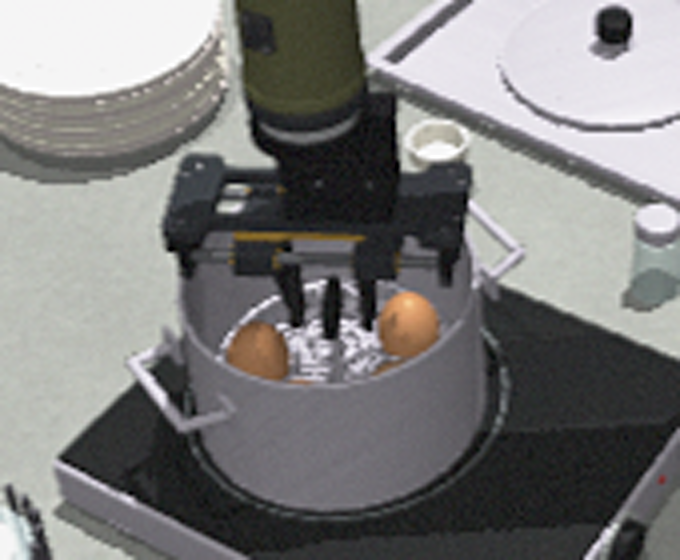

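The tab at (333,308) is centred between the two fingers at (293,300) and (370,295), and the eggs are undisturbed. Closing now.

>>> drive_tool([
  {"x": 0, "y": 0, "z": 0, "rx": 0, "ry": 0, "rz": 0, "fingers": 0.4},
  {"x": 0, "y": 0, "z": 0, "rx": 0, "ry": 0, "rz": 0, "fingers": 0.6},
  {"x": 0, "y": 0, "z": 0, "rx": 0, "ry": 0, "rz": 0, "fingers": 0.7},
  {"x": 0, "y": 0, "z": 0, "rx": 0, "ry": 0, "rz": 0, "fingers": 0.75},
  {"x": 0, "y": 0, "z": 0, "rx": 0, "ry": 0, "rz": 0, "fingers": 0.8},
  {"x": 0, "y": 0, "z": 0, "rx": 0, "ry": 0, "rz": 0, "fingers": 1},
  {"x": 0, "y": 0, "z": 0, "rx": 0, "ry": 0, "rz": 0, "fingers": 1},
  {"x": 0, "y": 0, "z": 0, "rx": 0, "ry": 0, "rz": 0, "fingers": 1},
  {"x": 0, "y": 0, "z": 0, "rx": 0, "ry": 0, "rz": 0, "fingers": 1},
  {"x": 0, "y": 0, "z": 0, "rx": 0, "ry": 0, "rz": 0, "fingers": 1},
], force=50)

```text
time_s: 17.1
tool_pos: [0.5223, 0.2573, 0.1487]
tool_rot: [180.0, 0.0, 119.9]
force: [1.1, 0.5, -0.7]
grip_width: 0.0094
grasp_force: 50.0
```

Gripped: 9.4 mm at 50 N. Lifting slowly, in two calls.

>>> drive_tool([
  {"x": 0, "y": 0, "z": -1, "rx": 0, "ry": 0, "rz": 0, "fingers": 1},
  {"x": 0, "y": 0, "z": -3, "rx": 0, "ry": 0, "rz": 0, "fingers": 1},
  {"x": 0, "y": 0, "z": -6, "rx": 0, "ry": 0, "rz": 0, "fingers": 1},
  {"x": 0, "y": 0, "z": -10, "rx": 0, "ry": 0, "rz": 0, "fingers": 1},
  {"x": 0, "y": 0, "z": -15, "rx": 0, "ry": 0, "rz": 0, "fingers": 1},
  {"x": 0, "y": 0, "z": -20, "rx": 0, "ry": 0, "rz": 0, "fingers": 1},
  {"x": 0, "y": 0, "z": -25, "rx": 0, "ry": 0, "rz": 0, "fingers": 1},
  {"x": 0, "y": 0, "z": -29, "rx": 0, "ry": 0, "rz": 0, "fingers": 1},
  {"x": 0, "y": 0, "z": -31, "rx": 0, "ry": 0, "rz": 0, "fingers": 1},
  {"x": 0, "y": 0, "z": -32, "rx": 0, "ry": 0, "rz": 0, "fingers": 1},
  {"x": 0, "y": 0, "z": -32, "rx": 0, "ry": 0, "rz": 0, "fingers": 1},
])

```text
time_s: 18.48
tool_pos: [0.5221, 0.2573, 0.1807]
tool_rot: [-180.0, 0.0, 119.9]
force: [-1.4, -0.7, -5.1]
grip_width: 0.0097
grasp_force: 50.0
```

```bash
python3 - <<'E'
from h import *
from cell import vision,sensors
c=vision.read_camera("side"); o=sensors.get_obs(); print(o["force"],o["wrist_torque"],o["grip_width"])
cv2.imwrite("pics/v4.png",cv2.resize(c["image"][180:320,120:290,::-1],None,fx=4,fy=4,interpolation=cv2.INTER_CUBIC))
E
```

```text
[ 0.07765785  0.38352373 -5.042044  ] [-0.01715275 -0.19581835  0.00219852] 0.009626354227563099
```

View pics/v4.png

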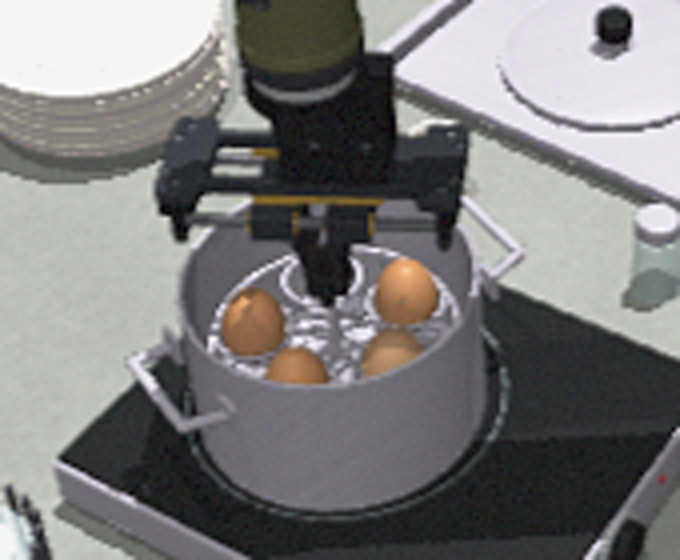

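The rack is rising clear of the pot wall with all four eggs seated and looks level. The tab sits in the fingers at (328,275), the pot hasn't moved, and the force matches the full load of about 5.2 N. Continuing up.

>>> drive_tool([
  {"x": 0, "y": 0, "z": -2, "rx": 0, "ry": 0, "rz": 0, "fingers": 1},
  {"x": 0, "y": 0, "z": -6, "rx": 0, "ry": 0, "rz": 0, "fingers": 1},
  {"x": 0, "y": 0, "z": -12, "rx": 0, "ry": 0, "rz": 0, "fingers": 1},
  {"x": 0, "y": 0, "z": -20, "rx": 0, "ry": 0, "rz": 0, "fingers": 1},
  {"x": 0, "y": 0, "z": -30, "rx": 0, "ry": 0, "rz": 0, "fingers": 1},
  {"x": 0, "y": 0, "z": -41, "rx": 0, "ry": 0, "rz": 0, "fingers": 1},
  {"x": 0, "y": 0, "z": -52, "rx": 0, "ry": 0, "rz": 0, "fingers": 1},
  {"x": 0, "y": 0, "z": -63, "rx": 0, "ry": 0, "rz": 0, "fingers": 1},
  {"x": 0, "y": 0, "z": -74, "rx": 0, "ry": 0, "rz": 0, "fingers": 1},
  {"x": 0, "y": 0, "z": -85, "rx": 0, "ry": 0, "rz": 0, "fingers": 1},
  {"x": 0, "y": 0, "z": -95, "rx": 0, "ry": 0, "rz": 0, "fingers": 1},
  {"x": 0, "y": 0, "z": -104, "rx": 0, "ry": 0, "rz": 0, "fingers": 1},
  {"x": 0, "y": 0, "z": -112, "rx": 0, "ry": 0, "rz": 0, "fingers": 1},
  {"x": 0, "y": 0, "z": -118, "rx": 0, "ry": 0, "rz": 0, "fingers": 1},
  {"x": 0, "y": 0, "z": -122, "rx": 0, "ry": 0, "rz": 0, "fingers": 1},
  {"x": 0, "y": 0, "z": -124, "rx": 0, "ry": 0, "rz": 0, "fingers": 1},
  {"x": 0, "y": 0, "z": -125, "rx": 0, "ry": 0, "rz": 0, "fingers": 1},
  {"x": 0, "y": 0, "z": -125, "rx": 0, "ry": 0, "rz": 0, "fingers": 1},
  {"x": 0, "y": 0, "z": -125, "rx": 0, "ry": 0, "rz": 0, "fingers": 1},
  {"x": 0, "y": 0, "z": -125, "rx": 0, "ry": 0, "rz": 0, "fingers": 1},
])

```text
time_s: 21.02
tool_pos: [0.5222, 0.2573, 0.3056]
tool_rot: [-180.0, 0.0, 119.9]
force: [0.5, 0.5, -5.8]
grip_width: 0.0096
grasp_force: 50.0
```

>>> drive_tool([
  {"x": 0, "y": 0, "z": 0, "rx": 0, "ry": 0, "rz": 0, "fingers": 1},
  {"x": 0, "y": 0, "z": 0, "rx": 0, "ry": 0, "rz": 0, "fingers": 1},
  {"x": 0, "y": 0, "z": 0, "rx": 0, "ry": 0, "rz": 0, "fingers": 1},
  {"x": 0, "y": 0, "z": 0, "rx": 0, "ry": 0, "rz": 0, "fingers": 1},
  {"x": 0, "y": 0, "z": 0, "rx": 0, "ry": 0, "rz": 0, "fingers": 1},
  {"x": 0, "y": 0, "z": 0, "rx": 0, "ry": 0, "rz": 0, "fingers": 1},
])

```text
time_s: 21.78
tool_pos: [0.5222, 0.2573, 0.3057]
tool_rot: [-180.0, 0.0, 119.9]
force: [-0.4, -0.8, -5.7]
grip_width: 0.0095
grasp_force: 50.0
```

```bash
python3 - <<'E'
from h import *
from cell import vision,sensors
c=vision.read_camera("side"); o=sensors.get_obs(); print(o["tool_pos"],o["force"],o["grasp_force"],o["grip_width"],o["joint_velocities"].round(2))
cv2.imwrite("pics/v5.png",cv2.resize(c["image"][150:320,120:290,::-1],None,fx=3.5,fy=3.5,interpolation=cv2.INTER_CUBIC))
E
```

```text
[0.52221049 0.25730056 0.30569154] [-0.40209953 -0.3833452  -5.90659787] 49.99943311326206 0.00960034816034779 [ 0.02  0.07  0.04 -0.06  0.04  0.08  0.01]
```

View pics/v5.png

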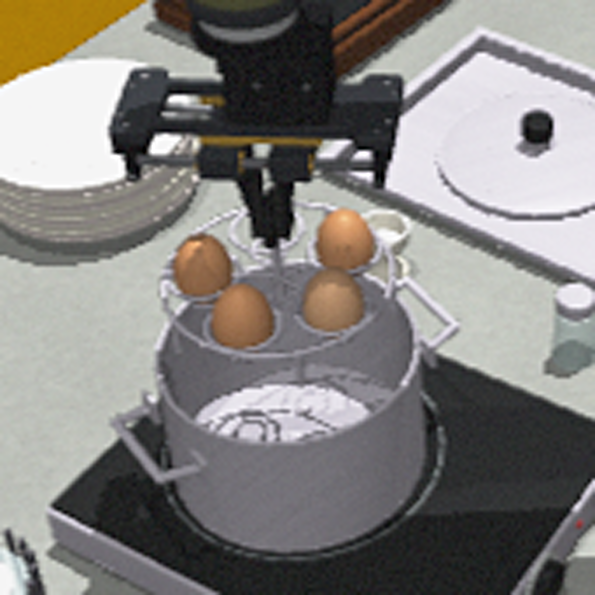

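The rack hangs level and still over the pot. All four eggs are seated, at (203,265), (243,316), (333,300) and (345,238), and the feet are about 41 mm above the rim. The pot hasn't moved and the lid is flat in the tray.

```bash
python3 -c "
from cell import workorder; print(workorder.sign_off())"
```

```text
the job is handed in; nothing more can be done
None
```

I set the lid flat in the tray, knob up, and handed the job in with the rack of four eggs held level and still, its feet about 41 mm above the pot rim; the sign-off returned no verdict.

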